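Lock the battery hatch of a wooden synthesizer

ROBOT

A 6-joint arm with a two-finger parallel gripper is mounted at the origin on the work surface. World frame = base frame: x ahead of the robot, y to its left, z up, the work surface at z = 0. Lengths are in m, angles in degrees, forces in N, time in s.
With the tool pointing down it reaches from about 0.4 to 0.825 m from the base axis. Payload 7 kg.
Tool frame: the origin (TCP) lies midway between the tips of the shut fingers; the grasp point (between the pads) lies 19 mm behind it; z points along the fingers, y is the line along which they close (so a half turn about z gives the same grasp; the last joint's range is limited). The gripper opens to 88 mm and grips with 3 to 60 N. Pads are 19 mm wide; open, the fingers measure 130 mm over their backs; the gripper's body (78 mm by 193 mm) begins 47 mm behind the grasp point.
Start: joints at [81.538, 20.546, 0.682, 0, -70.136, -16.507], TCP at [0.285, 0.612, 0.227] pointing down, gripper open.
Joint ranges: [-176.03, 176.03], [-82.01, 121.73], [-58.28, 71.71], [-173.87, 95.51], [-174.79, -0.11], [-173.66, 173.66]. Speed limits (degrees/s): [136.94, 136.94, 172.46, 180, 180, 180].

INTERFACE

Orientations are given as [roll, pitch, yaw] about the fixed x, y, z axes, in that order (R = Rz(yaw) Ry(pitch) Rx(roll)).
In Python, from plant import r, eyes, workorder gives the robot as it stands.
- The arm moves only by the tool step_arm, never from a script. Its argument "plan" is a list of rows, each a list of 5 numbers: the shift along the tool's x, y, z each as a share of 25 cm, from -1 to 1, then the turn about the tool's z as a share of 60 degrees, from -1 to 1, then the finger opening in mm, from 0 to 87.6. In form: [[x, y, z, turn, jaw], ...]. A call has 1 to 12 rows; each row is the pose to reach, as a shift and turn from the pose commanded when the call began, along the tool's axes at that moment; what a row does not reach only later rows make up. A row lasts 1/12 s, in which the tool goes at most 41.7 mm and 7.16 degrees, less where a joint would pass 70% of its speed; a pose out of reach is approached as far as the arm can. A call with a number of a shift or a turn outside -1 to 1 is refused whole. A call with a gripper value outside its range is refused whole. The fingers move at their own pace and stop on an object; "newtons" is the grip in N (left out, the last holds). Time passes only in rows, so rows that repeat a pose let the fingers close. It gives the time, the measured TCP pose, the force, the opening and the grip force at its end, in the units of the state.
- r.get_state(): the state, without advancing time (a new reading comes with each control period).
- eyes.capture(name): name is "scene" or "top"; returns the picture (384x512x3 uint8, red, green, blue); there is no depth.
- eyes.camera_model(name): a dict with "fov_y" (degrees; the focal length in pixels is half the picture's height over the tangent of half this angle, whatever the lens; pixels are square), "cx", "cy" (the principal point, pixels), "world_to_cam" (4x4, takes a point from world to camera coordinates). Camera axes: x right, y up, looking along -z (the intrinsics and any distortion apply to the point x, -y, -z); pixel columns grow to the right and rows downward; lengths in m; the calibration is good to about 2 mm. A picture is of the moment at which its call begins. camera_model takes no time and is no camera call.
- workorder.close_job(): hands the job in; it is judged then, once.
The state is a dict: "time_s": time; "joints": joint angles; "qd": joint speeds; "joint_torque": joint torques, N m; "tcp_pos": TCP position; "eef_rot": TCP orientation; "contact_force": force on the tool from outside, world axes, zero at the start; "moment": the same for the moment, N m; "gripper_width": finger opening in m; "gripper_force": force on a finger pad.
Only numpy, scipy, OpenCV 4.12 (cv2) and the standard library are available. Lean on these libraries where they do the work, as an engineer would, in place of code of your own. Each camera call takes 0.05 s, during which the arm holds its last target. There are 200 camera calls.

TASK

The battery hatch on top of the wooden synthesizer case stands a little open on its spring. Set a fingertip in the slot of its round quarter-turn fastener, press the hatch down shut, and turn the fastener a quarter turn clockwise (seen from above) all the way to its stop so that the hatch stays locked shut, then take the finger away. Pinch and lift nothing, and leave the things standing around the case where they are.

Things in the scene. Friction and masses are not known exactly. Their poses are not given: they have to be found in the camera images.
- case: Wooden synthesizer case, fixed, 260 mm (its x) by 360 (its y), top 90 mm above the table. Origin: centre of its underside; x points to the hatch's hinge side, y to the white control panel (y = +56 to +180 mm, black knobs 15 mm above the top). The 18 mm plywood hatch fills x = -130 to +105, y = -180 to +52 mm, its top level with the case's top when shut.
- hatch (a joint): Hatch angle in rad about a hinge along the case's y (at x = +105, z = 72 mm): 0 = shut, 0.085 = its open stop, where a spring holds it (fastener 13 mm higher than shut). Pressing it shut at the fastener takes about 2 to 5 N; it springs open when let go unless the fastener is locked; locked, it has about 0.01 rad of play.
- latch (a joint): Fastener turn in rad, growing clockwise from above: 0 = unlocked, 1.571 = locked (hard stops); starts at 0 to 0.35. Slot along the case's y at 0, along its x at 1.571. Friction 0.12 N m (6 N at 20 mm); stays as left. Its hidden tongue passes under a strike only while the hatch is pressed shut; turned past 0.6 rad with the hatch open, it lands on the strike instead and the hatch cannot shut.
- slot (a point): Centre of the slot's floor, on the turning axis. Fastener: aluminium disc, 86 mm diameter, flush in the hatch top, one straight slot across it 34 mm wide, 72 mm long (ends closed), 14 mm deep, dark floor; takes two closed fingertips. y axis along the slot, x across, z up. Hatch shut: at x = -45, y = -64, z = 76 mm in the case's frame.
- tumbler: Empty glass tumbler, 68 mm across, 115 mm tall, loose; origin at the centre of its foot. Bystander.
- solder_reel: Reel of solder, 52 mm across, 34 mm tall, standing on its flange, loose; origin at the centre of its underside. Bystander.
- adapter: Black plug-in power adapter, 75 by 46 by 32 mm with two 18 mm pins along its +x, loose; origin at the centre of its underside. Bystander.
- screwdriver: Screwdriver, 170 mm long, lying along its x, loose; origin at its underside. Bystander.

How it is judged (in metres and radians):
On the way, in this order (a step that is already met when the one before it is completed fails the run):
1. a finger in the slot presses the hatch shut while the fastener is still unlocked (contact force between the fingers and latch above 1 N and value of joint hatch below 0.03 rad and value of joint latch below 0.9 rad), for 0.04 s.
2. a finger in the slot turns the fastener to its stop (contact force between the fingers and latch above 0.5 N and value of joint hatch below 0.03 rad and value of joint latch above 1.4 rad), for 0.04 s.
At the end, for the whole second after the job is handed in: The fastener is turned to its stop (at least 1.40 of 1.571 rad), the hatch stays shut by itself (below 0.03 rad) with the finger gone, and the tumbler, reel, adapter and screwdriver are within 30 mm of where they stood (value of joint hatch below 0.03 rad and value of joint latch above 1.4 rad and distance of each of tumbler, solder_reel, adapter, screwdriver from where it was at the start of the episode below 0.03 m); the robot touches nothing.
It fails at once if a bystander is lifted, carried or knocked away (moved more than 30 mm) (distance of any of tumbler, solder_reel, adapter, screwdriver from where it was at the start of the episode above 0.03 m).
It fails at once if the tumbler is tipped over (angle between tumbler's own z axis and vertical above 0.5 rad).
It also fails if it takes over 40 s, if anything falls off the work surface, if the arm or the gripper's body presses on something with over 40 N, if the wrist force passes 120 N, or if a joint passes its speed limit or range.

## Working session

There is one attempt and no reset: what is moved stays moved. The work goes in short steps, Python scripts to look and compute and a tool call to move; the robot and the scene stay as the last step left them, time stands still between calls to the robot, and variables do not carry over. Pictures are saved under pics/ and viewed, at most 10 in all, crops included, and the job is handed in when it is done.

Besides the shell and the picture viewer there is one more tool, called after ">>>" by a JSON object that holds its "name" and its "arguments". step_arm: Moves the arm, as the interface text tells. Its arguments: {"type":"object","properties":{"plan":{"type":"array"},"newtons":{"type":"number"}},"required":["plan"]}

```bash
mkdir -p pics; python3 - <<'E'
from plant import r, eyes, workorder
import cv2,numpy as np
for n in("scene","top"):
    im=eyes.capture(n); cv2.imwrite(f"pics/{n}0.png",im[:,:,::-1]); m=eyes.camera_model(n)
    print(n,{k:(np.round(v,4).tolist() if k=="world_to_cam" else v) for k,v in m.items()})
s=r.get_state();print(s['tcp_pos'],s['eef_rot'],s['contact_force'],s['gripper_width'],s['time_s'])
E
```

```text
scene {'fov_y': 50.55384532407385, 'cx': 249.54075159215392, 'cy': 190.07400034242488, 'world_to_cam': [[-0.8824, 0.4704, -0.0015, 0.4725], [-0.3275, -0.612, 0.7199, 0.2164], [0.3377, 0.6357, 0.6941, -1.2621], [0.0, 0.0, 0.0, 1.0]]}
top {'fov_y': 48.81016851266424, 'cx': 253.83848379363394, 'cy': 189.03442950472294, 'world_to_cam': [[-0.0924, -0.9957, 0.0001, 0.1438], [0.9707, -0.09, 0.2229, -0.5801], [-0.2219, 0.0207, 0.9748, -0.925], [0.0, 0.0, 0.0, 1.0]]}
[0.28477904 0.61147461 0.22571237] [ 1.79912391e+02 -7.72355351e-03 -2.49765476e+01] [-1.14606497 -0.04470701 -0.71764846] 0.08771779196683663 0.1
```

View pics/scene0.png

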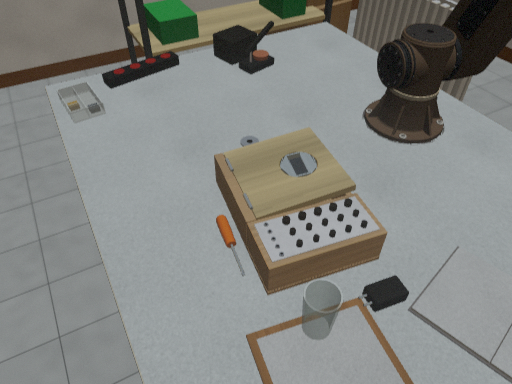

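View pics/top0.png

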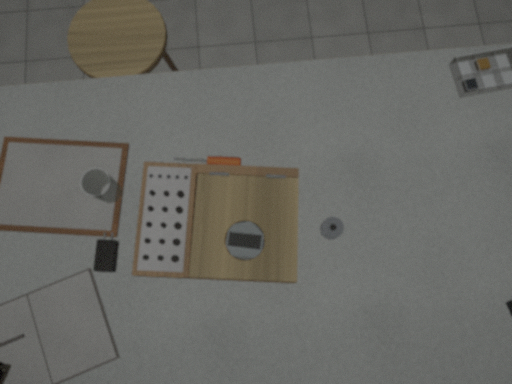

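Both views show the case with the disc at about (245,240) in top and (298,164) in scene. The dark slot runs roughly along the case's y, the panel is on the left in top, and the hinges are at the upper edge. The tumbler is at (97,183), the adapter at (106,255), the reel at (332,228) and the screwdriver at (210,160), all clear of the disc.

```bash
cat > h.py <<'E'
import cv2,numpy as np
from plant import r, eyes, workorder
def ray(n,uv):
    m=eyes.camera_model(n);f=192/np.tan(np.radians(m['fov_y']/2));T=np.array(m['world_to_cam'])
    d=np.array([(uv[0]-m['cx'])/f,-(uv[1]-m['cy'])/f,-1]);R=T[:3,:3]
    return -R.T@T[:3,3],R.T@d
def onz(n,uv,z):
    o,d=ray(n,uv);return o+d*(z-o[2])/d[2]
def two(a,b):
    (o,d),(p,e)=ray("scene",a),ray("top",b)
    s=np.linalg.lstsq(np.c_[d,-e],p-o,rcond=None)[0];A=o+d*s[0];B=p+e*s[1]
    return (A+B)/2,np.linalg.norm(A-B)
E
python3 - <<'E'
from h import *
C={}
for n,(u,v),w in(("scene",(298,164),26),("top",(245,240),26)):
    im=cv2.imread(f"pics/{n}0.png");hsv=cv2.cvtColor(im,cv2.COLOR_BGR2HSV)
    roi=np.zeros(im.shape[:2],np.uint8);cv2.circle(roi,(u,v),w,255,-1)
    grey=((hsv[...,1]<60)&(roi>0)).astype(np.uint8)*255
    dark=((hsv[...,2]<75)&(roi>0)&(hsv[...,1]<90)).astype(np.uint8)*255
    for nm,m in(("disc",grey|dark),("slot",dark)):
        c=max(cv2.findContours(m,0,1)[0],key=cv2.contourArea)
        if nm=="disc": e=cv2.fitEllipse(cv2.convexHull(c));C[n]=e[0]
        else: e=cv2.minAreaRect(c); sb=cv2.boxPoints(e)
        print(n,nm,np.round(np.array([*e[0],*e[1],e[2]]),1),cv2.contourArea(c))
    P=np.array([onz(n,p,.089)for p in sb]);print(P.round(4).tolist())
    if n=="top":
        m=((hsv[...,1]<40)&(hsv[...,2]>120)).astype(np.uint8)*255; m[:,:130]=0;m[:,205:]=0;m[:168]=0;m[275:]=0
        hsvw=((hsv[...,1]>60)).astype(np.uint8)*255
        hsvw[:, :130]=0;hsvw[:,305:]=0;hsvw[:150]=0;hsvw[290:]=0
        c=max(cv2.findContours(cv2.morphologyEx(hsvw,cv2.MORPH_OPEN,np.ones((5,5))),0,1)[0],key=cv2.contourArea);e=cv2.minAreaRect(c)
        Q=np.array([onz(n,p,.09)for p in cv2.boxPoints(e)]);print("case",Q.round(4).tolist(),Q.mean(0))
        print([np.linalg.norm(Q[i]-Q[i-1]).round(3) for i in range(4)])
print(two(C["scene"],C["top"]),onz("scene",C["scene"],.103),onz("top",C["top"],.103))
E
```

```text
scene disc [297.9 163.9  25.9  37.4  88.6] 717.0
scene slot [297.9 165.3  17.4  10.3  63.4] 147.5
[[0.4716, 0.086, 0.089], [0.4423, 0.0816, 0.089], [0.4578, 0.1392, 0.089], [0.4858, 0.1426, 0.089]]
top disc [244.6 240.3  39.5  40.2 147.3] 1191.0
top slot [244.3 240.   32.4  14.1   6.3] 397.0
[[0.4636, 0.1603, 0.089], [0.4945, 0.1543, 0.089], [0.4799, 0.0836, 0.089], [0.4492, 0.09, 0.089]]
case [[0.4049, 0.2731, 0.09], [0.6829, 0.2464, 0.09], [0.6457, -0.0237, 0.09], [0.3708, 0.02, 0.09]] [0.52608131 0.12896081 0.09      ]
[np.float64(0.255), np.float64(0.279), np.float64(0.273), np.float64(0.278)]
(array([0.47029128, 0.12088842, 0.10137688]), np.float64(0.0011367780294907774)) [0.47185522 0.12203265 0.103     ] [0.46968238 0.12123546 0.103     ]
```

>>> {"name": "step_arm", "arguments": {"plan": [[0.75,0.73,0,0,0],[0.75,0.73,0,0,0],[0.75,0.73,0,0,0],[0.75,0.73,0,0,0],[0.75,0.73,0,0,0],[0.75,0.73,0,0,0],[0.75,0.73,0,0,0],[0.75,0.73,0,0,0],[0.75,0.73,0,0,0],[0.75,0.73,0,0,0]], "newtons": 20}}

```text
time_s: 0.93
tcp_pos: [0.3779, 0.3679, 0.2265]
eef_rot: [-180.0, 0.0, -25.0]
contact_force: [0.4, 0.4, 0.1]
gripper_width: 0.0264
gripper_force: 0.0
```

>>> {"name": "step_arm", "arguments": {"plan": [[0.75,0.73,0,-0.22,0],[0.75,0.73,0,-0.22,0],[0.75,0.73,0,-0.22,0],[0.75,0.73,0,-0.22,0],[0.75,0.73,0,-0.22,0],[0.75,0.73,0,-0.22,0],[0.75,0.73,0,-0.22,0],[0.75,0.73,0,-0.22,0],[0.75,0.73,0,-0.22,0],[0.75,0.73,0,-0.22,0]]}}

```text
time_s: 1.77
tcp_pos: [0.4709, 0.1238, 0.2263]
eef_rot: [180.0, 0.0, -11.7]
contact_force: [-0.0, -0.0, 0.0]
gripper_width: 0.0007
gripper_force: 0.0
```

>>> {"name": "step_arm", "arguments": {"plan": [[0,0.01,0.15,0,0],[0,0.01,0.3,0,0],[0,0.01,0.42,0,0],[0,0.01,0.42,0,0],[0,0.01,0.42,0,0]]}}

```text
time_s: 2.18
tcp_pos: [0.4696, 0.1209, 0.121]
eef_rot: [179.8, 0.1, -11.6]
contact_force: [0.1, 0.6, 0.8]
gripper_width: 0.0005
gripper_force: 0.0
```

```bash
python3 - <<'E'
from h import *
a=eyes.capture("scene")[100:230,220:380];b=eyes.capture("top")[180:310,165:325]
cv2.imwrite("pics/c1.png",cv2.resize(np.hstack([a,b])[:,:,::-1],None,fx=2.5,fy=2.5,interpolation=2))
E
```

```text
(no output)
```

View pics/c1.png

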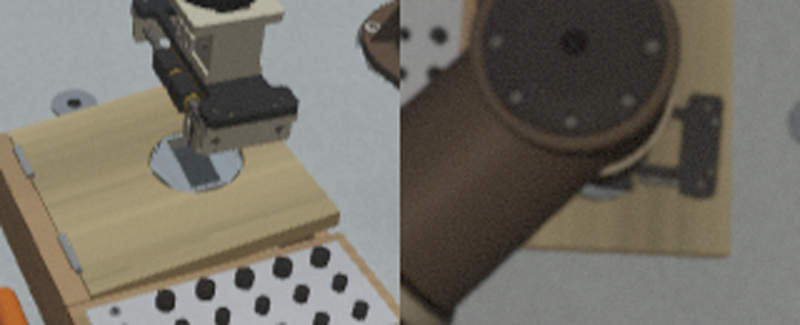

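The left crop (scene) shows the finger block above the disc, with its lower edge at about (245,150). The top view is blocked by the arm. I'll project the TCP and footprint into the scene picture to check alignment.

```bash
python3 - <<'E'
from h import *
m=eyes.camera_model("scene");f=192/np.tan(np.radians(m['fov_y']/2));T=np.array(m['world_to_cam'])
def pr(p):
    q=T@np.r_[p,1];return np.array([m['cx']-f*q[0]/q[2],m['cy']+f*q[1]/q[2]])
t=np.array(r.get_state()['tcp_pos']);a=np.radians(-11.6);x=np.array([np.cos(a),np.sin(a),0]);y=np.array([np.sin(a),-np.cos(a),0])
for n,q in(("tcp",t),("tcp@.1015",t*[1,1,0]+[0,0,.1015])):print(n,((pr(q)-[220,100])*2.5).round())
for sx in(-1,1):
  for sy in(-1,1):print(sx,sy,((pr(t+sx*.0095*x+sy*.021*y)-[220,100])*2.5).round())
print(t)
im=cv2.resize(eyes.capture("scene")[120:200,260:345][:,:,::-1],None,fx=7,fy=7,interpolation=2)
for sx in(-1,1):
  for sy in(-1,1):cv2.circle(im,tuple(int(v) for v in (pr(t+sx*.0095*x+sy*.021*y)-[260,120])*7),4,(0,0,255),-1)
cv2.circle(im,tuple(int(v) for v in (pr(t)-[260,120])*7),4,(0,255,0),-1)
cv2.circle(im,tuple(int(v) for v in (pr(t*[1,1,0]+[0,0,.1015])-[260,120])*7),4,(255,0,0),-1)
cv2.imwrite("pics/c2.png",im)
E
```

```text
tcp [197. 143.]
tcp@.1015 [195. 161.]
-1 -1 [215. 155.]
-1 1 [198. 127.]
1 -1 [195. 159.]
1 1 [179. 131.]
[0.47145727 0.12176867 0.12334496]
```

View pics/c2.png

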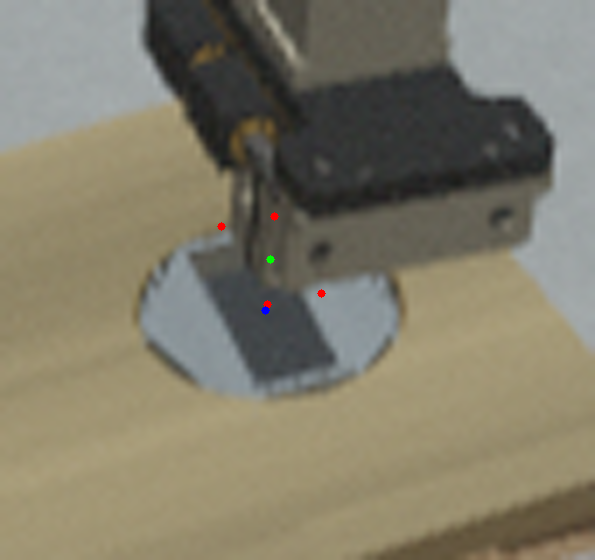

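The green dot (TCP) sits on the fingertip, and its projection down falls on the slot centre. The block at right is the gripper's body, higher and nearer the camera. Descending now.

>>> {"name": "step_arm", "arguments": {"plan": [[0,0,0.05,0,0],[0,0,0.09,0,0],[0,0,0.12,0,0],[0,0,0.14,0,0],[0,0,0.15,0,0],[0,0,0.16,0,0],[0,0,0.16,0,0]]}}

```text
time_s: 2.92
tcp_pos: [0.4707, 0.1206, 0.0818]
eef_rot: [-180.0, -0.0, -11.8]
contact_force: [-0.4, 0.6, 1.4]
gripper_width: 0.0006
gripper_force: 0.9
```

>>> {"name": "step_arm", "arguments": {"plan": [[0,0,0.01,0,0],[0,0,0.02,0,0],[0,0,0.025,0,0],[0,0,0.03,0,0],[0,0,0.03,0,0],[0,0,0.03,0,0]]}}

```text
time_s: 3.42
tcp_pos: [0.4708, 0.1205, 0.076]
eef_rot: [-180.0, -0.1, -11.7]
contact_force: [-8.7, 1.6, 23.8]
gripper_width: 0.0002
gripper_force: 12.3
```

>>> {"name": "step_arm", "arguments": {"plan": [[0,0,-0.004,0.1,0],[0,0,-0.004,0.2,0],[0,0,-0.004,0.3,0],[0,0,-0.004,0.4,0],[0,0,-0.004,0.5,0],[0,0,-0.004,0.6,0],[0,0,-0.004,0.7,0],[0,0,-0.004,0.8,0],[0,0,-0.004,0.9,0],[0,0,-0.004,1,0],[0,0,-0.004,1,0]]}}

```text
time_s: 4.33
tcp_pos: [0.4715, 0.1206, 0.0762]
eef_rot: [-179.9, -0.0, -72.1]
contact_force: [0.0, 0.9, 10.4]
gripper_width: 0.0005
gripper_force: 6.6
```

>>> {"name": "step_arm", "arguments": {"plan": [[0,0,0,0.1,0],[0,0,0,0.2,0],[0,0,0,0.3,0],[0,0,0,0.4,0],[0,0,0,0.5,0],[0,0,0,0.55,0],[0,0,0,0.55,0]]}}

```text
time_s: 4.92
tcp_pos: [0.4721, 0.1206, 0.0762]
eef_rot: [-179.8, 0.1, -104.9]
contact_force: [2.0, -1.2, 7.9]
gripper_width: 0.0004
gripper_force: 6.1
```

```bash
python3 - <<'E'
from h import *
s=r.get_state();print(s['moment'],s['contact_force'],s['eef_rot'])
im=cv2.resize(eyes.capture("scene")[120:200,260:345][:,:,::-1],None,fx=7,fy=7,interpolation=2)
cv2.imwrite("pics/c3.png",im)
E
```

```text
[-0.72863038 -0.97331991  0.02957561] [ 2.03869639 -1.17267443  7.91550666] [-1.79826398e+02  7.62374224e-02 -1.04906308e+02]
```

View pics/c3.png

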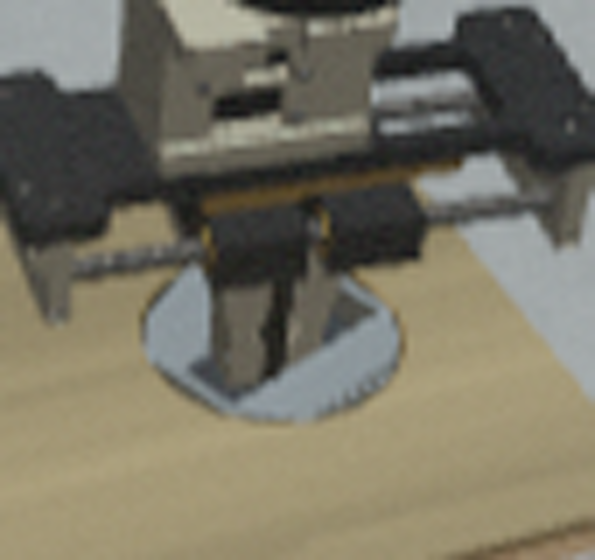

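The disc is down flush. The slot now runs from (215,380) to (365,305), so it lags the closed tips because of the loose fit. I'll open the fingers 20 mm along the slot for a longer lever and keep turning.

>>> {"name": "step_arm", "arguments": {"plan": [[0,0,0,0,10],[0,0,0,0,20],[0,0,0,0,20],[0,0,0,0.1,20],[0,0,0,0.15,20],[0,0,0,0.2,20],[0,0,0,0.2,20]]}}

```text
time_s: 5.55
tcp_pos: [0.4722, 0.1202, 0.0762]
eef_rot: [-179.8, 0.1, -116.9]
contact_force: [3.9, -4.9, 7.5]
gripper_width: 0.0037
gripper_force: 24.8
```

```bash
python3 - <<'E'
from h import *
s=r.get_state();print(s['moment'],s['contact_force'],s['eef_rot'])
im=cv2.resize(eyes.capture("scene")[120:200,260:345][:,:,::-1],None,fx=7,fy=7,interpolation=2)
cv2.imwrite("pics/c4.png",im)
E
```

```text
[-1.53801816 -1.59817952  0.03692726] [ 3.86476247 -4.92567733  7.48008264] [-1.79835314e+02  8.16642951e-02 -1.16890035e+02]
```

View pics/c4.png

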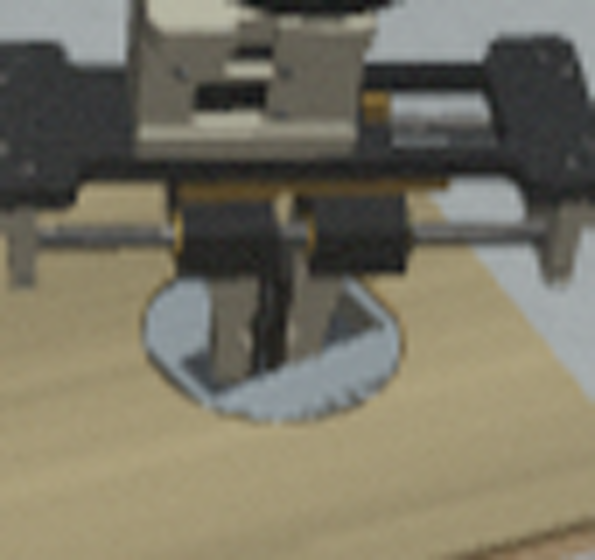

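>>> {"name": "step_arm", "arguments": {"plan": [[0,0,0,0.1,20],[0,0,0,0.15,20],[0,0,0,0.2,20],[0,0,0,0.25,20],[0,0,0,0.3,20],[0,0,0,0.3,20]]}}

```text
time_s: 6.1
tcp_pos: [0.4721, 0.1196, 0.0762]
eef_rot: [-179.8, 0.0, -134.7]
contact_force: [4.1, -6.3, 6.8]
gripper_width: 0.0053
gripper_force: 72.4
```

```bash
python3 - <<'E'
from h import *
def ang(a,b):
    A,B=[onz("scene",(260+p[0]/7,120+p[1]/7),.09) for p in(a,b)];d=B-A;return np.degrees(np.arctan2(d[1],d[0]))%180
print(ang((230,402),(375,308)),ang((215,402),(385,325)))
s=r.get_state();print(s['moment'],s['contact_force'],s['eef_rot'])
im=cv2.resize(eyes.capture("scene")[120:200,260:345][:,:,::-1],None,fx=7,fy=7,interpolation=2)
cv2.imwrite("pics/c5.png",im)
E
```

```text
13.835294796805186 4.60672640660664
[-2.40121058 -1.5842303   2.04483655] [ 4.14093269 -6.29152126  6.78919762] [-1.79808744e+02  4.87890040e-02 -1.34661524e+02]
```

View pics/c5.png

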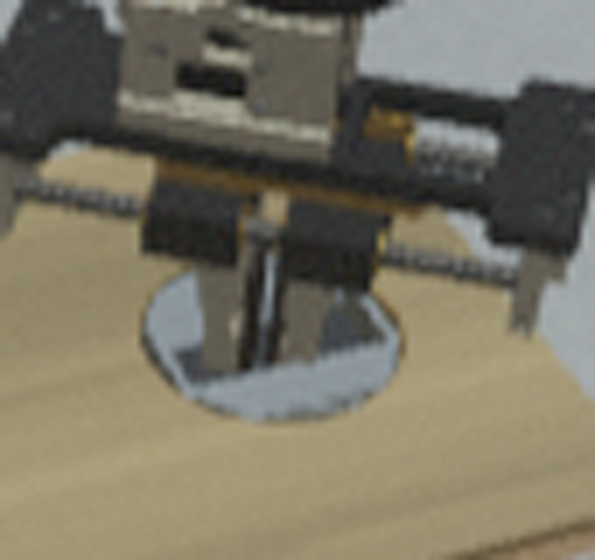

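The moment has jumped to 2 N·m and the slot edge (195,398)–(395,340) is parallel to the hatch edge, so the fastener is at its stop. I'll ease back inside the slack, close the fingers and lift.

>>> {"name": "step_arm", "arguments": {"plan": [[0,0,0,-0.1,0],[0,0,0,-0.2,0],[0,0,-0.01,-0.35,0],[0,0,-0.03,-0.4,0],[0,0,-0.08,-0.4,0],[0,0,-0.2,-0.4,0],[0,0,-0.36,-0.4,0],[0,0,-0.52,-0.4,0],[0,0,-0.6,-0.4,0],[0,0,-0.6,-0.4,0]]}}

```text
time_s: 6.98
tcp_pos: [0.4727, 0.1212, 0.2303]
eef_rot: [-179.7, 0.4, -110.7]
contact_force: [0.4, 1.1, -0.2]
gripper_width: 0.0004
gripper_force: 0.0
```

>>> {"name": "step_arm", "arguments": {"plan": [[0.5,0.5,0,0,0],[0.5,0.5,0,0,0],[0.5,0.5,0,0,0],[0.5,0.5,0,0,0],[0.5,0.5,0,0,0],[0.5,0.5,0,0,0],[0.5,0.5,0,0,0]]}}

```text
time_s: 7.57
tcp_pos: [0.309, 0.0477, 0.2253]
eef_rot: [-179.9, 0.1, -110.7]
contact_force: [0.6, 0.2, 0.2]
gripper_width: 0.0008
gripper_force: 0.0
```

```bash
python3 - <<'E'
from h import *
a=eyes.capture("scene");b=eyes.capture("top")
im=np.hstack([cv2.resize(a[100:260,200:400],None,fx=2,fy=2,interpolation=2),cv2.resize(b[150:310,130:330],None,fx=2,fy=2,interpolation=2)])
cv2.imwrite("pics/c6.png",im[:,:,::-1]);s=r.get_state();print(s['contact_force'],s['tcp_pos'])
E
```

```text
[ 0.80143357  0.23037003 -0.10216009] [0.3096941  0.04809727 0.22510853]
```

View pics/c6.png

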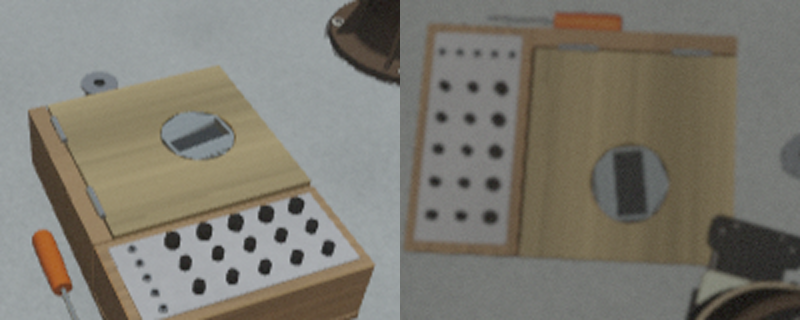

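The hatch sits flush in both views and the slot now runs along the case's x, at about (630,182) in the right crop. I'll measure its angle.

```bash
python3 - <<'E'
from h import *
def slot(im,z):
    hsv=cv2.cvtColor(im,cv2.COLOR_BGR2HSV)
    roi=np.zeros(im.shape[:2],np.uint8);cv2.circle(roi,(245,241),17,255,-1)
    d=((hsv[...,2]<75)&(roi>0)&(hsv[...,1]<90)).astype(np.uint8)
    y,x=np.nonzero(d);P=np.array([onz("top",p,z)[:2] for p in zip(x,y)])
    v=np.linalg.svd(P-P.mean(0),full_matrices=False)[2][0];return P.mean(0),np.degrees(np.arctan2(v[1],v[0]))%180
print(slot(cv2.imread("pics/top0.png"),.089))
print(slot(np.ascontiguousarray(eyes.capture("top")[:,:,::-1]),.076))
# case y direction: hatch/case long edges, top view pixels (front edge at low x; hinge-side edge)
for a,b,z in(((130+5/2+200*0,150+250/2),(130+336/2,150+265/2),.09),((130+32/2,150+25/2),(130+336/2,150+37/2),.09)):
    d=onz("top",a,z)-onz("top",b,z);print("y dir",np.degrees(np.arctan2(d[1],d[0])),np.linalg.norm(d))
# reel, etc moved?
for n in("scene","top"):
    q=cv2.absdiff(cv2.imread(f"pics/{n}0.png"),np.ascontiguousarray(eyes.capture(n)[:,:,::-1])).max(2)
    for nm,(u,v) in (dict(tumbler=(322,310),adapter=(385,293),screw=(230,245),reel=(250,141)) if n=="scene" else dict(tumbler=(97,183),adapter=(106,255),screw=(210,160),reel=(332,228))).items():print(n,nm,q[v-12:v+12,u-15:u+15].mean().round(1))
E
```

```text
(array([0.47145721, 0.12100998]), np.float64(78.42622648236288))
(array([0.47080959, 0.1216084 ]), np.float64(179.45719900025927))
y dir 82.1634278495695 0.3607501790787546
y dir 82.35390978885792 0.35173404432636907
scene tumbler 2.7
scene adapter 4.6
scene screw 2.4
scene reel 5.5
top tumbler 5.3
top adapter 6.2
top screw 5.6
top reel 5.2
```

The slot reads about 7° short of the case's x, roughly 1.44 rad. That is a thin margin over 1.40, so I'll go back in with closed tips and turn it firmly to the stop.

>>> {"name": "step_arm", "arguments": {"plan": [[-0.5,-0.5,0,-0.1,0],[-0.5,-0.5,0,-0.1,0],[-0.5,-0.5,0,-0.1,0],[-0.5,-0.5,0,-0.1,0],[-0.5,-0.5,0,-0.1,0],[-0.5,-0.5,0,-0.1,0],[-0.5,-0.5,0,-0.1,0],[-0.5,-0.5,0,-0.1,0]]}}

```text
time_s: 8.48
tcp_pos: [0.4698, 0.1198, 0.2242]
eef_rot: [179.9, -0.1, -104.8]
contact_force: [-0.3, 0.2, 0.1]
gripper_width: 0.0004
gripper_force: 0.0
```

>>> {"name": "step_arm", "arguments": {"plan": [[0,0,0.15,0,0],[0,0,0.3,0,0],[0,0,0.4,0,0],[0,0,0.48,0,0],[0,0,0.54,0,0],[0,0,0.57,0,0],[0,0,0.59,0,0],[0,0,0.6,0,0],[0,0,0.6,0,0]]}}

```text
time_s: 9.23
tcp_pos: [0.47, 0.1201, 0.0763]
eef_rot: [-180.0, 0.0, -104.7]
contact_force: [-1.8, -0.4, 1.9]
gripper_width: 0.0007
gripper_force: 1.1
```

>>> {"name": "step_arm", "arguments": {"plan": [[0,0,0,0.1,0],[0,0,0,0.2,0],[0,0,0,0.3,0],[0,0,0,0.36,0],[0,0,0,0.42,0],[0,0,0,0.45,0],[0,0,0,0.45,0]]}}

```text
time_s: 9.82
tcp_pos: [0.4702, 0.1199, 0.0763]
eef_rot: [-180.0, 0.0, -131.8]
contact_force: [-4.0, -2.7, 5.6]
gripper_width: 0.0005
gripper_force: 14.6
```

```bash
python3 -c "
from h import *
s=r.get_state();print(s['moment'],s['contact_force'],s['eef_rot'])"
```

```text
[-0.94341567  1.0011946   0.4091521 ] [-3.98695715 -2.65238229  5.58111171] [-1.79967572e+02  2.36013246e-02 -1.31795264e+02]
```

>>> {"name": "step_arm", "arguments": {"plan": [[0,0,0,0.05,0],[0,0,0,0.08,0],[0,0,0,0.08,0]]}}

```text
time_s: 10.07
tcp_pos: [0.4702, 0.1199, 0.0762]
eef_rot: [-180.0, 0.0, -136.5]
contact_force: [-3.4, -2.5, 6.3]
gripper_width: 0.0006
gripper_force: 26.0
```

```bash
python3 -c "
from h import *
s=r.get_state();print(s['moment'],s['contact_force'],s['eef_rot'])"
```

```text
[-1.06108954  1.0472209   0.87859812] [-3.36968324 -2.45604078  6.28532106] [-1.79956425e+02  8.37109253e-03 -1.36498425e+02]
```

The moment climbs to 0.9 N·m, well above the fastener's friction, so it is at the stop. Backing off within the slack and lifting.

>>> {"name": "step_arm", "arguments": {"plan": [[0,0,0,-0.1,0],[0,0,-0.005,-0.2,0],[0,0,-0.01,-0.3,0],[0,0,-0.03,-0.4,0],[0,0,-0.08,-0.45,0],[0,0,-0.2,-0.45,0],[0,0,-0.36,-0.45,0],[0,0,-0.52,-0.45,0],[0,0,-0.6,-0.45,0],[0,0,-0.6,-0.45,0]]}}

```text
time_s: 10.9
tcp_pos: [0.4731, 0.1217, 0.2316]
eef_rot: [-179.6, 0.5, -109.4]
contact_force: [0.9, 0.7, 0.2]
gripper_width: 0.0002
gripper_force: 0.0
```

>>> {"name": "step_arm", "arguments": {"plan": [[0.5,0.5,0,0,0],[0.5,0.5,0,0,0],[0.5,0.5,0,0,0],[0.5,0.5,0,0,0],[0.5,0.5,0,0,0],[0.5,0.5,0,0,0],[0.5,0.5,0,0,0]]}}

```text
time_s: 11.48
tcp_pos: [0.3108, 0.0447, 0.226]
eef_rot: [-179.9, 0.2, -109.5]
contact_force: [1.5, -0.2, -0.3]
gripper_width: 0.0006
gripper_force: 0.0
```

```bash
python3 - <<'E'
from h import *
im=np.ascontiguousarray(eyes.capture("top")[:,:,::-1]);cv2.imwrite("pics/top9.png",im)
hsv=cv2.cvtColor(im,cv2.COLOR_BGR2HSV)
for th in(65,75,90):
  for rad in(17,22):
    roi=np.zeros(im.shape[:2],np.uint8);cv2.circle(roi,(245,241),rad,255,-1)
    d=((hsv[...,2]<th)&(roi>0)&(hsv[...,1]<90)).astype(np.uint8)
    c=max(cv2.findContours(d,0,1)[0],key=cv2.contourArea)
    o=[]
    for z in(.076,):
        Q=np.array([onz("top",p,z)[:2] for p in c[:,0]],np.float32)*1000
        o=cv2.minAreaRect(Q)
    y,x=np.nonzero(d);P=np.array([onz("top",p,.076)[:2] for p in zip(x,y)]);v=np.linalg.svd(P-P.mean(0),full_matrices=False)[2][0]
    print(th,rad,np.degrees(np.arctan2(v[1],v[0]))%180,o)
print(r.get_state()['contact_force'])
E
```

```text
65 17 1.6038623518307134 ((470.8375244140625, 121.58885955810547), (69.40496826171875, 30.354509353637695), 0.6296349167823792)
65 22 1.6038623518307134 ((470.8375244140625, 121.58885955810547), (69.40496826171875, 30.354509353637695), 0.6296349167823792)
75 17 1.161359413342467 ((470.8399963378906, 121.71170043945312), (70.99664306640625, 32.22148513793945), 1.1153327226638794)
75 22 0.9602048710260931 ((470.8399963378906, 121.71170043945312), (70.99664306640625, 32.22148513793945), 1.1153327226638794)
90 17 1.774412985936607 ((470.65667724609375, 121.91905212402344), (74.98097229003906, 35.943668365478516), 1.5718556642532349)Traceback (most recent call last):
  File "<stdin>", line 13, in <module>
  File "h.py", line 8, in onz
    o,d=ray(n,uv);return o+d*(z-o[2])/d[2]
        ~~~^^^^^^
  File "h.py", line 4, in ray
    m=eyes.camera_model(n);f=192/np.tan(np.radians(m['fov_y']/2));T=np.array(m['world_to_cam'])
ValueError: time passes only in moves, steps and waits
```

```bash
cat > edge.py <<'E'
from h import *
def edge(im7):
    im=cv2.resize(im7,(85*4,80*4),interpolation=cv2.INTER_AREA);hsv=cv2.cvtColor(im,cv2.COLOR_BGR2HSV)
    roi=np.zeros(im.shape[:2],np.uint8);cv2.ellipse(roi,(155,191),(72,47),0,0,360,255,-1)
    br=(hsv[...,2]>120)&(hsv[...,1]<60)&(roi>0)
    pts=[]
    for u in range(128,200,2):
        v=np.nonzero(roi[:,u])[0].max()-3
        while v>0 and not br[v,u] and v>210:v-=1
        while br[v,u]:v-=1
        pts.append((260+u/4,120+v/4))
    W=np.array([onz("scene",p,.09)[:2] for p in pts],np.float32)
    d=cv2.fitLine(W,cv2.DIST_HUBER,0,.001,.001)[:2,0];a=np.degrees(np.arctan2(d[1],d[0]));a=(a+90)%180-90
    return a,np.abs((W-W.mean(0))@[-d[1],d[0]]).max()
E
python3 - <<'E'
from edge import *
for f in("c4","c5"):print(f,edge(cv2.imread(f"pics/{f}.png")))
a=np.ascontiguousarray(eyes.capture("scene")[120:200,260:345][:,:,::-1])
im=cv2.resize(a,None,fx=7,fy=7,interpolation=2);cv2.imwrite("pics/now.png",im);print("now",edge(im))
t=cv2.imread("pics/top9.png")[225:258,228:262]
cv2.imwrite("pics/v.png",np.hstack([im,cv2.resize(t,(200,560//1)[:1]+(194,),interpolation=2).repeat(1,0) if 0 else cv2.copyMakeBorder(cv2.resize(t,(200,194),interpolation=2),0,366,0,0,0)]))
E
```

```text
c4 (np.float32(3.3337555), np.float32(0.0011237755))
c5 (np.float32(-9.347626), np.float32(0.0020218305))
now (np.float32(1.5958328), np.float32(0.0009931955))
```

View pics/v.png

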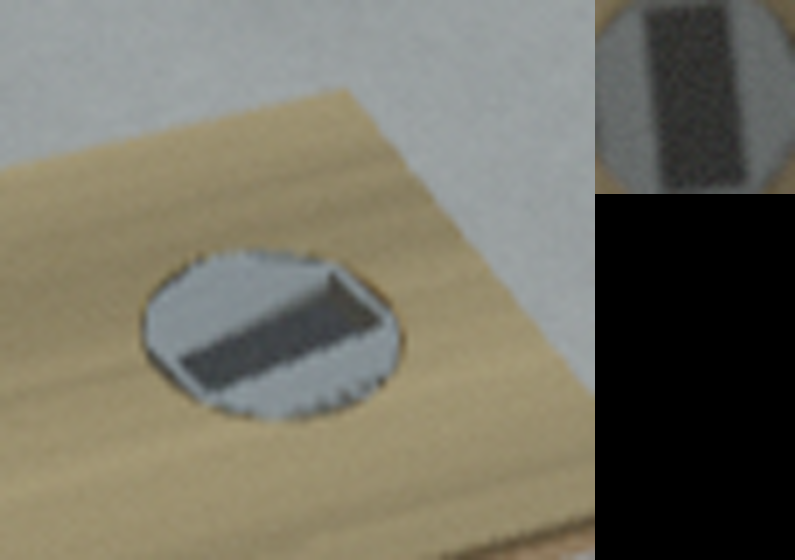

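While loaded, the slot read about −9° (the stop). It now reads +1.5°, so backing off with the tips pressing on the floor dragged it back. I'll repeat this with almost no downward press and lift straight out without turning back.

>>> {"name": "step_arm", "arguments": {"plan": [[-0.5,-0.5,0,-0.08,0],[-0.5,-0.5,0,-0.08,0],[-0.5,-0.5,0,-0.08,0],[-0.5,-0.5,0,-0.08,0],[-0.5,-0.5,0,-0.08,0],[-0.5,-0.5,0,-0.08,0],[-0.5,-0.5,0,-0.08,0],[-0.5,-0.5,0,-0.08,0]]}}

```text
time_s: 12.25
tcp_pos: [0.4701, 0.1199, 0.2241]
eef_rot: [179.9, -0.1, -104.8]
contact_force: [-0.6, 1.0, 0.3]
gripper_width: 0.0004
gripper_force: 0.0
```

>>> {"name": "step_arm", "arguments": {"plan": [[0,0,0.15,0,0],[0,0,0.3,0,0],[0,0,0.4,0,0],[0,0,0.48,0,0],[0,0,0.54,0,0],[0,0,0.57,0,0],[0,0,0.585,0,0],[0,0,0.585,0,0]]}}

```text
time_s: 12.92
tcp_pos: [0.4701, 0.1201, 0.079]
eef_rot: [-180.0, -0.0, -104.8]
contact_force: [0.6, -0.6, 0.0]
gripper_width: 0.001
gripper_force: 0.0
```

>>> {"name": "step_arm", "arguments": {"plan": [[0,0,0,0.1,0],[0,0,0,0.2,0],[0,0,0,0.3,0],[0,0,0,0.36,0],[0,0,0,0.42,0],[0,0,0,0.42,0]]}}

```text
time_s: 13.42
tcp_pos: [0.47, 0.1199, 0.0799]
eef_rot: [-180.0, 0.0, -130.1]
contact_force: [-1.9, -1.4, 1.5]
gripper_width: 0.0006
gripper_force: 6.5
```

```bash
python3 - <<'E'
from edge import *
s=r.get_state();print(s['moment'],s['contact_force'],s['eef_rot'],s['tcp_pos'])
im=cv2.resize(np.ascontiguousarray(eyes.capture("scene")[120:200,260:345][:,:,::-1]),None,fx=7,fy=7,interpolation=2);print(edge(im))
E
```

```text
[-0.74615399  0.73068621  0.21802441] [-1.85032853 -1.44839648  1.51120766] [-1.79989280e+02  1.40962365e-02 -1.30107928e+02] [0.47003555 0.11994104 0.07986473]
(np.float32(-7.223465), np.float32(0.0012620627))
```

>>> {"name": "step_arm", "arguments": {"plan": [[0,0,0,0.04,0],[0,0,0,0.04,0],[0,0,-0.02,0.03,0],[0,0,-0.05,0.03,0],[0,0,-0.1,0.03,0],[0,0,-0.2,0.03,0],[0,0,-0.36,0.03,0],[0,0,-0.52,0.03,0],[0,0,-0.6,0.03,0],[0,0,-0.6,0.03,0]]}}

```text
time_s: 14.3
tcp_pos: [0.4736, 0.122, 0.2359]
eef_rot: [-179.8, 0.6, -131.6]
contact_force: [1.1, 0.1, 0.6]
gripper_width: 0.0002
gripper_force: 0.0
```

>>> {"name": "step_arm", "arguments": {"plan": [[0.3,0.6,0,0,0],[0.3,0.6,0,0,0],[0.3,0.6,0,0,0],[0.3,0.6,0,0,0],[0.3,0.6,0,0,0],[0.3,0.6,0,0,0],[0.3,0.6,0,0,0]]}}

```text
time_s: 14.88
tcp_pos: [0.3088, 0.1653, 0.23]
eef_rot: [180.0, 0.2, -131.6]
contact_force: [-0.8, -0.7, -0.5]
gripper_width: 0.0004
gripper_force: 0.0
```

```bash
python3 - <<'E'
from edge import *
im=cv2.resize(np.ascontiguousarray(eyes.capture("scene")[120:200,260:345][:,:,::-1]),None,fx=7,fy=7,interpolation=2);print(edge(im))
t=np.ascontiguousarray(eyes.capture("top")[:,:,::-1]);cv2.imwrite("pics/top10.png",t)
hsv=cv2.cvtColor(t,cv2.COLOR_BGR2HSV)
for th in(65,75):
    roi=np.zeros(t.shape[:2],np.uint8);cv2.circle(roi,(245,241),17,255,-1)
    d=((hsv[...,2]<th)&(roi>0)&(hsv[...,1]<90)).astype(np.uint8)
    c=max(cv2.findContours(d,0,1)[0],key=cv2.contourArea)
    print(cv2.minAreaRect(np.array([onz("top",p,.076)[:2] for p in c[:,0]],np.float32)*1000))
cv2.imwrite("pics/fin.png",np.hstack([cv2.resize(im,(400,376)),cv2.resize(t[165:290,180:313],(400,376),interpolation=2)]))
print(r.get_state()['contact_force'])
E
```

```text
(np.float32(-7.02919), np.float32(0.0011222863))
((471.1289367675781, 121.81112670898438), (31.581037521362305, 68.35902404785156), 82.56163024902344)
((470.20989990234375, 121.52438354492188), (32.26319122314453, 70.79023742675781), 81.38471221923828)
[-0.39926197 -0.81365888  0.0525323 ]
```

View pics/fin.png

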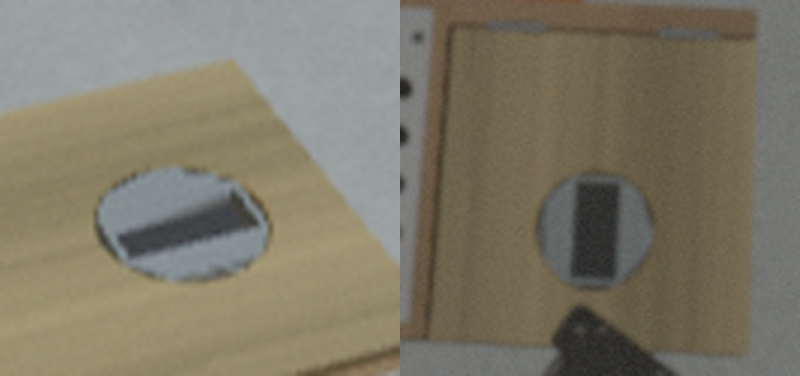

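The slot now lies along the case's x in both views (about −7.5° to −8.5°, against an expected −7.7°). The hatch is flush and the arm is clear.

```bash
python3 -c "
from plant import workorder
print(workorder.close_job())"
```

```text
the job is handed in; nothing more can be done
None
```

The hatch is pressed shut and the fastener is turned to its stop, as far as the camera pictures and the torque rise at the stop show; the finger is clear, I saw no sign of any bystander moving, and the job is handed in at about 15 of the 40 s, though the hand-in returned no verdict.

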